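Unhook the lid stay and shut the tool box

TASK

Shut the wooden tool box: lift the stay with the red peg off its catch and fold it all the way up along the lid's side while the lid is still open, then lower the lid gently until it is fully down. Last, give the orange latch its quarter turn clockwise so that it catches the lid, let go of everything, and leave the pot, bowl and bottle beside the box where they stand.

Things in the scene. Friction and masses are not known exactly. Their poses are not given: they have to be found in the camera images.
- tool_box: Low wooden box standing on the table, 150 deep (x) by 240 wide (y) by 100 mm high, walls 9 mm, too heavy to shift. Origin: centre of its underside; its x axis points to the back, where the lid hinges, y to the box's left, z up. Its front has a dark steel bracket carrying the orange latch, right of the middle.
- box_lid (a joint): Opening angle of the wooden lid (10 mm thick, 150 deep, 240 wide) about the hinge line along the box's y axis at the back top edge: 0 = fully shut, 1.0 = as it starts, leaning over the box, stops at 1.15. The hinge is stiff: the lid stays at whatever angle it is left (2 to 6 N at the handle moves it). While the stay is hooked on its catch pin the lid cannot come down.
- stay (a joint): Angle of the steel stay about its pivot on the left side of the lid: 0 = folded flat along the lid's side edge, pointing to the lid's front (its stop); about 1.51 at the start = folded down, with the notch in its underside hooked over the catch pin on the box's left wall. Lifting the free end by about 15 mm clears the pin. Stiff pivot: it stays where it is left (about 1.5 N at the peg moves it).
- stay_grip (a point): Middle of the red round grip peg (a free-turning sleeve) at the free end of the stay: 16 mm diameter, 37 mm long, sticking out to the left along the box's y axis, 140 mm from the pivot. The open lid hangs above and behind it, so come in from the front and above, the tool about 35 degrees off vertical with its wrist leaning towards the robot.
- stay_pivot (a point): Point on the stay's pivot axis (parallel to the box's y axis), beside the peg's middle: the peg moves on a circle about it. It is 55 mm from the hinge line along the lid and moves with the lid.
- lid_grip (a point): Middle of the black lid handle: a free-turning sleeve 14 mm in diameter and 60 mm long along the box's y axis, between two dark arms, 38 mm clear in front of the lid's front edge, left of the middle; 188 mm from the hinge line.
- lid_hinge (a point): Point on the lid's hinge line straight behind the lid handle; the handle moves on a circle about it in the box's x-z plane.
- latch_grip (a point): Middle of the orange T-shaped turn latch: 56 mm long, 12 thick, 28 high, centre 126 mm above the table, turning about the vertical through this point. It stands before the box; as the lid shuts it rises through the slot (30 by 68 mm) of the steel tongue on the lid's front, its underside then 4 mm above the tongue (tongue top at 108, lid top at 110 mm). Grip it from above across its 12 mm.
- latch (a joint): Turn of the orange latch: 0 to 0.1 at the start = its length along the box's y axis, in line with the tongue's slot; it turns clockwise seen from above to its stop at 1.57 = a quarter turn, its length across the slot, so that it holds the lid down. Stiff (0.05 N m), stays where it is left.
- red_pot: Bystander: paint pot with a red rim, 60 mm wide, 47 mm high, loose, to the right of the box; origin: centre of its underside.
- tan_bowl: Bystander: small tan bowl, 60 mm wide, 42 mm high, loose, to the left of the box; origin: centre of its underside.
- squat_bottle: Bystander: small tan bottle, 53 mm wide, 67 mm high, loose, to the right of the box; origin: centre of its underside.

How it is judged:
On the way, in this order (a step that is already met when the one before it is completed fails the run):
1. the stay is off its catch and folded up along the lid (within 0.25 rad), the lid still open (over 0.8 rad) (value of joint stay below 0.25 rad and value of joint box_lid above 0.8 rad), for 0.2 s.
2. the lid is fully down (within 0.035 rad), the latch not yet turned (value of joint box_lid below 0.035 rad and value of joint latch below 0.5 rad), for 0.2 s.
At the end, for the whole second after the job is handed in: The lid is down within 0.035 rad (7 mm at the handle), the stay lies folded along the lid within 0.35 rad, and the latch has been turned at least 1.3 rad of its 1.57 rad quarter turn (value of joint box_lid below 0.035 rad and value of joint stay below 0.35 rad and value of joint latch above 1.3 rad); the robot touches nothing.
It fails at once if the lid is slammed (falls or is pushed faster than 2 rad/s) (velocity of joint box_lid below -2 rad/s).
It fails at once if a pot, bowl or bottle beside the box is shifted by more than 25 mm (distance of any of red_pot, tan_bowl, squat_bottle from where it was at the start of the episode above 0.025 m).
It also fails if it takes over 59 s, if anything falls off the work surface, if the arm or the gripper's body presses on something with over 40 N, if the wrist force passes 120 N, or if a joint passes its speed limit or range.

ROBOT

A 7-joint arm with a two-finger parallel gripper is mounted at the origin on a cart in front of the work surface, level with it; the furniture and walls round the work are solid. World frame = base frame: x ahead of the robot, y to its left, z up, the work surface at z = 0. Lengths are in m, angles in rad, forces in N, time in s.
With the tool pointing down it reaches from about 0.4 to 0.85 m from the base axis. Payload 10.4 kg.
Tool frame: the origin (TCP) lies at the very end of the fingers, on their centre line; the grasp point (between the pads) lies 19 mm behind it; z points along the fingers, y is the line along which they close (so a half turn about z gives the same grasp; the last joint's range is limited). The gripper opens to 85 mm and grips with 20 to 120 N. Pads are 22 mm wide; open, the fingers measure 114 mm over their backs; the gripper's body (76 mm by 85 mm) begins 54 mm behind the grasp point. The pads swing forward as they close: fully open they stand 13 mm farther back than shut.
Start: joints at [-1.158, 0.332, -0.065, 1.46, 0.022, 1.35, -0.088], TCP at [0.264, 0.567, 0.231] pointing down, gripper open.
Joint ranges: [-2.6, 2.6], [-0.5, 2.12], [-1.47, 1.34], [0.16, 2.42], [-1.27, 4.41], [0.06, 2.06], [-2.6, 2.6]. Speed limits (rad/s): [2.22, 2.22, 2.79, 2.79, 3.14, 3.14, 3.14].

INTERFACE

Orientations are given as a unit quaternion [x, y, z, w].
In Python, from workcell import manip, vision, order gives the robot as it stands. The module is installed in compiled form; this text tells all that it offers.
- The arm moves only by the tool move_arm, never from a script. Its argument "motion" is a list of rows, each a list of 3 entries, a list of its own where there are three numbers: the shift along the tool's x, y, z scaled (see below), then the turn, a rotation vector about the tool's x, y, z scaled (see below), then the opening, from -1 (shut) to 1 (fully open). In form: [[[dx, dy, dz], [wx, wy, wz], hand], ...]. A call has 1 to 12 rows; each row shifts and turns the commanded pose from where the row before left it, along the tool's axes as they then stand; what a row does not reach is not made up. The controller multiplies each number of a shift by 0.75 m and each number of a turn by pi/4 rad. A row lasts 1/10 s, in which the tool goes at most 50 mm and 8.59 degrees, less where a joint would pass 70% of its speed; a pose out of reach is approached as far as the arm can. A call with a number of a shift or a turn outside -1 to 1 is refused whole. A call with a gripper value outside its range is refused whole. The fingers move at their own pace and stop on an object; "newtons" is the grip in N (left out, the last holds). Time passes only in rows, so rows that do not move let the fingers close. It gives the time, the measured TCP pose, the force, the opening and the grip force at its end, in the units of the state.
- manip.get_obs(): the state, without advancing time (a new reading comes with each control period).
- vision.camera(name): name is "scene" or "top" or "wrist"; returns a dict with "pixels" (384x512x3 uint8, red, green, blue), "fx", "fy", "cx", "cy" (pixels), "R" (3x3) and "t" (3): a world point X has camera coordinates R X + t. Camera axes: x right, y down, z forward; pixel columns grow to the right and rows downward; lengths in m; the calibration is good to about 2 mm. A picture is of the moment at which its call begins. There is no depth.
- order.hand_in(): hands the job in; it is judged then, once.
The state is a dict: "clock": time; "joint_pos": joint angles; "joint_velocities": joint speeds; "tau": joint torques, N m; "position": TCP position; "ee_rot": TCP orientation; "ft_force": force on the tool from outside, world axes, zero at the start; "torque": the same for the moment, N m; "grip_width": opening from 0.0 (shut) to 1.0 (fully open); "grasp_force": force on a finger pad.
Only numpy, scipy, OpenCV 4.12 (cv2) and the standard library are available. Lean on these libraries where they do the work, as an engineer would, in place of code of your own. Each camera call takes 0.05 s, during which the arm holds its last target. There are 200 camera calls.

## Working session

There is one attempt and no reset: what is moved stays moved. The work goes in short steps, Python scripts to look and compute and a tool call to move; the robot and the scene stay as the last step left them, time stands still between calls to the robot, and variables do not carry over. Pictures are saved under pics/ and viewed, at most 10 in all, crops included, and the job is handed in when it is done.

Besides the shell and the picture viewer there is one more tool, called after ">>>" as name(argument=value, ...), one argument or row to a line, values as JSON. move_arm: Moves the arm, as the interface text tells. Its arguments: {"type":"object","properties":{"motion":{"type":"array"},"newtons":{"type":"number"}},"required":["motion"]}

```bash
mkdir -p pics
cat > h.py <<'E'
import numpy as np, cv2
from scipy.spatial.transform import Rotation as R
from workcell import manip, vision, order
def ray(c,u,v):
    d=np.array([(u-c['cx'])/c['fx'],(v-c['cy'])/c['fy'],1]); M=np.array(c['R']); return -M.T@np.array(c['t']), M.T@d
def onz(c,u,v,z):
    o,d=ray(c,u,v); return o+d*(z-o[2])/d[2]
def tri(a,p,b,q):
    o1,d1=ray(a,*p);o2,d2=ray(b,*q); d1=d1/np.linalg.norm(d1); d2=d2/np.linalg.norm(d2)
    s=np.linalg.lstsq(np.c_[d1,-d2],o2-o1,rcond=None)[0]; x,y=o1+s[0]*d1,o2+s[1]*d2
    return (x+y)/2,np.linalg.norm(x-y)
def proj(c,X):
    p=np.array(c['R'])@X+np.array(c['t']); return c['fx']*p[0]/p[2]+c['cx'],c['fy']*p[1]/p[2]+c['cy']
E
python3 - <<'E'
from h import *
import pickle
o=manip.get_obs(); print(o)
cs={n:vision.camera(n) for n in('scene','top')}
pickle.dump(cs,open('c0.pkl','wb'))
for n,c in cs.items():
    cv2.imwrite(f'pics/{n}0.png',cv2.resize(c['pixels'][:,:,::-1],(800,600),interpolation=cv2.INTER_CUBIC)); print(n,-np.array(c['R']).T@np.array(c['t']),c['fx'])
    hsv=cv2.cvtColor(c['pixels'],cv2.COLOR_RGB2HSV)
    for nm,lo,hi in(('red',(0,160,60),(6,255,255)),('red2',(174,160,60),(180,255,255)),('orange',(9,190,150),(18,255,255))):
        k,l,s,ce=cv2.connectedComponentsWithStats(cv2.inRange(hsv,lo,hi))
        print(nm,[(s[i].tolist(),ce[i].round(1).tolist()) for i in range(1,k) if s[i][4]>15])
E
```

```text
{'clock': 0.0, 'joint_pos': array([-1.15762681,  0.33286231, -0.06470533,  1.46091498,  0.02157011,
        1.34990455, -0.08852066]), 'joint_velocities': array([ 0.00105692, -0.00122482, -0.00048365, -0.0002691 , -0.00060319,
        0.00010451,  0.00209333]), 'tau': array([ 2.54111119e-04, -6.25454307e+01,  4.91661520e-02, -3.91608596e+01,
        1.62044523e-02,  9.81497724e-03, -1.77554227e-05]), 'position': array([0.26365543, 0.56626225, 0.23053449]), 'ee_rot': array([ 2.16165685e-01,  9.76356446e-01, -6.84547044e-04, -1.34399496e-04]), 'ft_force': array([ 0.79362915, -0.82463059,  0.0237718 ]), 'torque': array([-0.00119259, -0.01586873, -0.00238046]), 'grasp_force': 0.0, 'grip_width': 0.9969108953311107}
scene [ 0.28762991 -0.41425453  0.82538546] 422.13289097735725
red [([304, 87, 7, 9, 28], [308.2, 90.8]), ([210, 191, 11, 13, 83], [214.8, 196.6]), ([297, 256, 16, 13, 86], [304.1, 262.0])]
red2 []
orange [([246, 248, 9, 13, 59], [249.7, 253.4]), ([252, 260, 11, 13, 72], [257.6, 266.0])]
top [0.50116045 0.03517321 0.93681576] 350.30783376968344
red [([492, 25, 13, 5, 41], [498.0, 27.0]), ([222, 221, 16, 7, 81], [229.6, 223.8])]
red2 []
orange []
```

View pics/scene0.png

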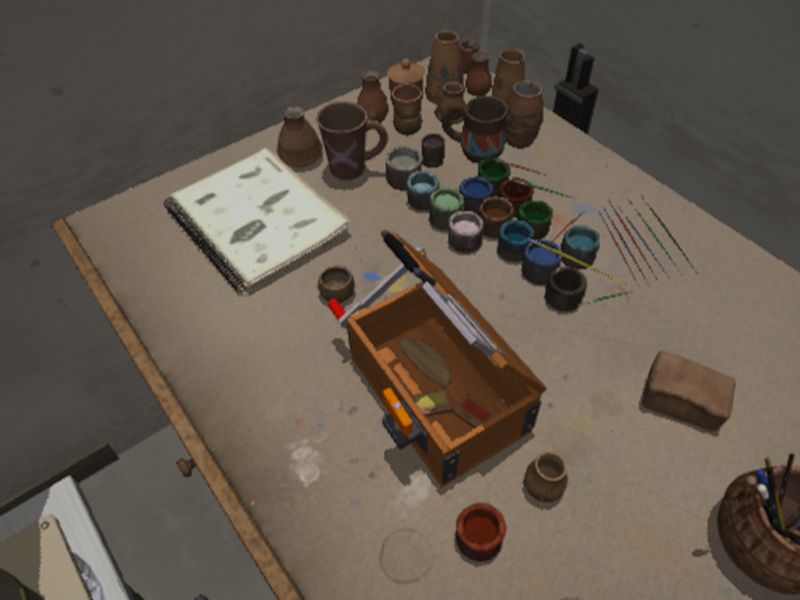

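View pics/top0.png

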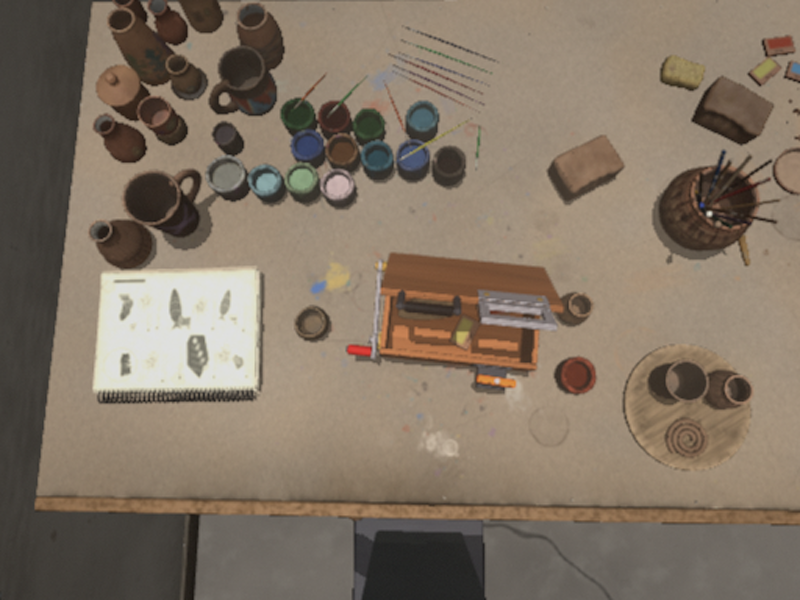

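The scene view shows the peg at (336,310), handle at (409,258) and latch at (397,410). The top view shows the peg at (360,350), handle at (428,305), latch at (495,382) and the box front edge from (380,358) to (535,370). All are 800x600 pixels.

Run:
```python
from h import *
import pickle
cs=pickle.load(open('c0.pkl','rb')); S,T=cs['scene'],cs['top']; k=1/1.5625
def blobs(c,lo,hi,roi,minA=25):
    x0,y0,x1,y1=[int(a*k) for a in roi]
    hsv=cv2.cvtColor(c['pixels'],cv2.COLOR_RGB2HSV); m=cv2.inRange(hsv,lo,hi); z=np.zeros_like(m); z[y0:y1,x0:x1]=m[y0:y1,x0:x1]
    z=cv2.morphologyEx(z,cv2.MORPH_CLOSE,np.ones((3,3)))
    cn,_=cv2.findContours(z,cv2.RETR_EXTERNAL,cv2.CHAIN_APPROX_NONE)
    out=[]
    for q in cn:
        if cv2.contourArea(q)>minA: out.append(cv2.minAreaRect(q))
    return out
pg=[blobs(S,(0,150,60),(8,255,255),(310,280,360,330)),blobs(T,(0,150,60),(8,255,255),(330,330,385,370))]
la=[blobs(S,(8,150,110),(22,255,255),(375,380,420,435)),blobs(T,(8,170,150),(22,255,255),(470,365,525,400))]
ha=[blobs(S,(0,0,0),(180,255,45),(375,225,440,290)),blobs(T,(0,0,0),(180,255,50),(390,285,468,325))]
for n,(a,b) in dict(peg=pg,latch=la,handle=ha).items():
    print(n,a,b)
    if a and b:
        A=max(a,key=lambda r:r[1][0]*r[1][1]);B=max(b,key=lambda r:r[1][0]*r[1][1]);print('  tri',tri(S,A[0],T,B[0]))
        # long axis ends
        for c,r in((S,A),(T,B)):
            bx=cv2.boxPoints(r); e=[(bx[i]+bx[(i+1)%4])/2 for i in range(4)]
            e=(e[0],e[2]) if np.hypot(*(e[0]-e[2]))>np.hypot(*(e[1]-e[3])) else (e[1],e[3])
            z=tri(S,A[0],T,B[0])[0][2]; w=[onz(c,*q,z) for q in e]; d=w[1]-w[0]; print('   ends',w,'len',np.linalg.norm(d),'deg',np.degrees(np.arctan2(d[1],d[0])))
for p in((380,358),(535,370)): print('front corner',onz(T,p[0]*k,p[1]*k,.1))
a=onz(T,380*k,358*k,.1);b=onz(T,535*k,370*k,.1);print('len',np.linalg.norm(a-b))
for n,p,z in(('bowl',(312,321),.042),('pot',(577,375),.047),('bottle',(577,305),.067)):print(n,onz(T,p[0]*k,p[1]*k,z))
# scene crops
for nm,c,(x0,y0,x1,y1) in(('s',S,(195,140,355,310)),('t',T,(200,150,380,260))):
    im=c['pixels'][y0:y1,x0:x1,::-1]; f=min(800/im.shape[1],600/im.shape[0]); cv2.imwrite(f'pics/crop_{nm}.png',cv2.resize(im,None,fx=f,fy=f,interpolation=cv2.INTER_CUBIC)); print(nm,f)
```

```text
peg [((214.69227600097656, 196.53843688964844), (12.75810432434082, 6.656403064727783), 56.3099365234375)] [((229.4499969482422, 223.85000610351562), (14.707822799682617, 5.798276424407959), 8.130102157592773)]
  tri (array([0.55537702, 0.1114818 , 0.0873136 ]), np.float64(0.0007466603451146874))
   ends [array([0.55722036, 0.12920608, 0.0873136 ]), array([0.55289924, 0.09442459, 0.0873136 ])] len 0.03504888121947874 deg -97.08191610089717
   ends [array([0.55803937, 0.12907313, 0.0873136 ]), array([0.55339386, 0.09360701, 0.0873136 ])] len 0.035769068617213844 deg -97.4623815055606
latch [((256.0, 257.5), (29.0, 22.0), 90.0)] [((324.7161865234375, 244.7027130126953), (8.877545356750488, 4.1099748611450195), 9.462322235107422), ((310.0846252441406, 242.32308959960938), (10.418916702270508, 4.34121561050415), 7.125016689300537)]
  tri (array([ 0.51817149, -0.08070273,  0.11948367]), np.float64(0.010940838500234888))
   ends [array([ 0.5426904 , -0.05736482,  0.11948367]), array([ 0.50453486, -0.10747556,  0.11948367])] len 0.06298358360304378 deg -127.2865318140694
   ends [array([ 0.51465982, -0.06630194,  0.11948367]), array([ 0.51201202, -0.08990391,  0.11948367])] len 0.023750034002213368 deg -96.40097461565736
handle [((271.939208984375, 177.88514709472656), (13.019735336303711, 4.068667411804199), 35.53767776489258), ((256.02459716796875, 160.72950744628906), (29.064373016357422, 7.5541768074035645), 50.19443130493164)] []
front corner [0.54275393 0.07713066 0.1       ]
front corner [ 0.52739187 -0.15668046  0.1       ]
len 0.23431524058967937
bowl [0.60516495 0.19343417 0.042     ]
pot [ 0.52192713 -0.23512451  0.047     ]
bottle [ 0.6317987  -0.23371457  0.067     ]
s 3.5294117647058822
t 4.444444444444445
```

View pics/crop_t.png

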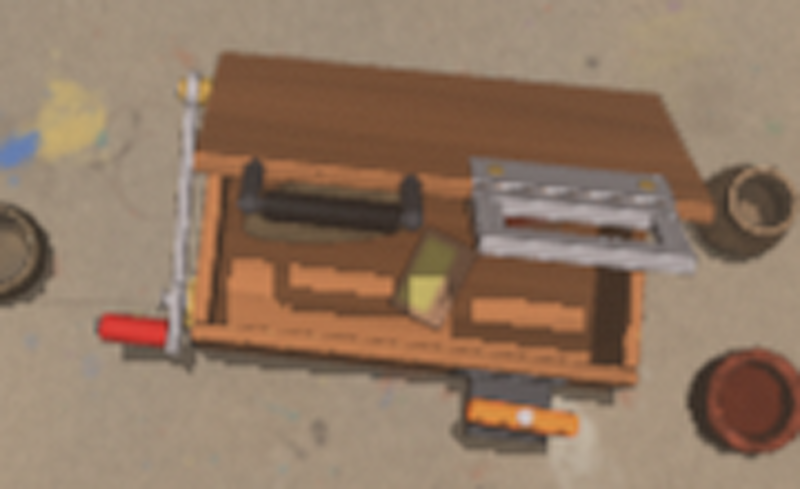

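The top crop shows the front top edge from (190,342) to (635,383), the latch centred at (523,417), the handle sleeve centred near (330,210), and the peg at (135,329) with the bowl clear to its left.

```bash
cat >> h.py <<'E'
np.set_printoptions(precision=4,suppress=True)
def toolR(yaw,tilt): # x=box y, z=fwd/down
    s,c=np.sin(tilt),np.cos(tilt); B=R.from_euler('z',yaw).as_matrix()
    return B@np.array([[0,c,s],[1,0,0],[0,s,-c]])
def need(tcp,Rt,o=None):
    o=o or manip.get_obs(); M=R.from_quat(o['ee_rot']).as_matrix()
    w=R.from_matrix(M.T@Rt).as_rotvec()
    print('turn first, units (pi/4):',w/(np.pi/4),'then shift units:',Rt.T@(tcp-o['position'])/.75, 'raw m',tcp-o['position'])
E
python3 - <<'E'
from h import *
import pickle
cs=pickle.load(open('c0.pkl','rb')); S,T=cs['scene'],cs['top']
f=4.4444; P=lambda x,y:(200+x/f,150+y/f)
a,b=onz(T,*P(190,342),.1),onz(T,*P(635,383),.1); d=a-b; print('corners',a,b,np.linalg.norm(d)); 
yaw=np.arctan2(-d[0],d[1]); print('yaw deg',np.degrees(yaw))
L=onz(T,*P(523,417),.14); print('latch top',L); print('latch tri',tri(S,(253.6,259.5),T,P(523,417)))
print('latch yaw ends', onz(T,*P(468,412),.14),onz(T,*P(579,424),.14))
print('handle',tri(S,(256.0,160.7),T,P(330,210)))
B=R.from_euler('z',yaw).as_matrix()
c=(a+b)/2; org=c+B@np.array([.075,0,-.1]); print('org',org)
for n,X in(('latch',L),('peg',np.array([.5554,.1115,.0873])),('handle',tri(S,(256.0,160.7),T,P(330,210))[0]),('bowl',np.array([.605,.1934,0])),('pot',np.array([.522,-.235,0])),('bottle',np.array([.632,-.234,0]))): print(n,'box frame',B.T@(X-org))
pm=org+B@np.array([-.077,.15,.083]);print(pm)
peg=np.array([.5554,.1115,.0873])
v=np.mean([(-np.array(q['R']).T@np.array(q['t'])-peg)/np.linalg.norm(-np.array(q['R']).T@np.array(q['t'])-peg) for q in(S,T)],axis=0)
print('peg centre corr',peg-v*.006)
need(pm,toolR(yaw,np.radians(35)))
E
```

```text
corners [0.5479 0.0783 0.1   ] [ 0.5289 -0.1578  0.1   ] 0.2368869112573975
yaw deg -4.604921115018742
latch top [ 0.5099 -0.0921  0.14  ]
latch tri (array([ 0.5103, -0.0925,  0.1387]), np.float64(0.0008310026932149729))
latch yaw ends [ 0.5121 -0.0646  0.14  ] [ 0.5068 -0.1201  0.14  ]
handle (array([0.597 , 0.0096, 0.2622]), np.float64(0.00014879112816902298))
org [ 0.6131 -0.0458 -0.    ]
latch box frame [-0.0992 -0.0545  0.14  ]
peg box frame [-0.0702  0.1522  0.0873]
handle box frame [-0.0206  0.0539  0.2622]
bowl box frame [-0.0273  0.2378  0.    ]
pot box frame [-0.0756 -0.1959  0.    ]
bottle box frame [ 0.0339 -0.1861  0.    ]
[0.5484 0.1099 0.083 ]
peg centre corr [0.5564 0.1134 0.082 ]
turn first, units (pi/4): [-0.6799 -0.4709  1.4971] then shift units: [-0.5761  0.2371  0.4063] raw m [ 0.2847 -0.4564 -0.1476]
```

>>> move_arm(
  motion=[
    [[-0.0453,-0.034,0],[0,0,0],1],
    [[-0.0453,-0.034,0],[0,0,0],1],
    [[-0.0453,-0.034,0],[0,0,0],1],
    [[-0.0453,-0.034,0],[0,0,0],1],
    [[-0.0453,-0.034,0],[0,0,0],1],
    [[-0.0453,-0.034,0],[0,0,0],1],
    [[-0.0453,-0.034,0],[0,0,0],1],
    [[-0.0453,-0.034,0],[0,0,0],1],
    [[-0.0453,-0.034,0],[0,0,0],1],
    [[-0.0453,-0.034,0],[0,0,0],1],
    [[-0.0453,-0.034,0],[0,0,0],1],
    [[-0.0453,-0.034,0],[0,0,0],1],
  ],
)

```text
clock: 1.3
position: [0.5046, 0.1154, 0.2312]
ee_rot: [0.216, 0.976, 0.0, -0.0]
ft_force: [0.4, 0.2, 0.2]
grip_width: 1.0
grasp_force: 0.0
```

>>> move_arm(
  motion=[
    [[0,0,0],[-0.068,-0.047,0.15],1],
    [[0,0,0],[-0.068,-0.047,0.15],1],
    [[0,0,0],[-0.068,-0.047,0.15],1],
    [[0,0,0],[-0.068,-0.047,0.15],1],
    [[0,0,0],[-0.068,-0.047,0.15],1],
    [[0,0,0],[-0.068,-0.047,0.15],1],
    [[0,0,0],[-0.068,-0.047,0.15],1],
    [[0,0,0],[-0.068,-0.047,0.15],1],
    [[0,0,0],[-0.068,-0.047,0.15],1],
    [[0,0,0],[-0.068,-0.047,0.15],1],
    [[0,0,0],[0,0,0],1],
  ],
)

```text
clock: 2.4
position: [0.5032, 0.1174, 0.2303]
ee_rot: [0.699, 0.65, 0.203, 0.219]
ft_force: [-1.2, 0.4, -0.7]
grip_width: 1.003
grasp_force: 0.0
```

Run:
```python
from h import *
Rt=toolR(np.radians(-4.8),np.radians(35)); g=np.array([.556,.112,.083])
o=manip.get_obs(); print(o['clock'],o['position'],o['joint_pos'])
need(g-.08*Rt[:,2],Rt); need(g+.019*Rt[:,2],Rt)
```

```text
2.4 [0.5032 0.1174 0.2303] [-0.4691 -0.277  -0.0616  2.2188  0.4757  0.7419 -0.8857]
turn first, units (pi/4): [-0.0064 -0.0061  0.0109] then shift units: [-0.0013 -0.0547  0.0949] raw m [ 0.0071 -0.0016 -0.0818]
turn first, units (pi/4): [-0.0064 -0.0061  0.0109] then shift units: [-0.0013 -0.0547  0.2269] raw m [ 0.0637 -0.0063 -0.1629]
```

>>> move_arm(
  motion=[
    [[0,-0.018,0.031],[-0.006,-0.006,0.011],1],
    [[0,-0.018,0.032],[0,0,0],1],
    [[-0.001,-0.018,0.032],[0,0,0],1],
    [[0,0,0],[0,0,0],1],
  ],
)

```text
clock: 2.8
position: [0.5102, 0.1139, 0.146]
ee_rot: [0.701, 0.648, 0.2, 0.221]
ft_force: [-0.3, -0.6, 0.3]
grip_width: 1.0
grasp_force: 0.0
```

Run:
```python
from h import *
W=vision.camera('wrist'); S=vision.camera('scene'); T=vision.camera('top')
cv2.imwrite('pics/w1.png',W['pixels'][:,:,::-1])
pt={}
for n,c in(('W',W),('S',S),('T',T)):
    m=cv2.inRange(cv2.cvtColor(c['pixels'],cv2.COLOR_RGB2HSV),(0,150,60),(8,255,255))
    k,l,s,ce=cv2.connectedComponentsWithStats(m); print(n,[(s[i].tolist(),ce[i].round(1).tolist()) for i in range(1,k) if s[i][4]>15])
print(proj(W,np.array([.556,.112,.083])),-W['R'].T@W['t'])
Rt=toolR(np.radians(-4.8),np.radians(35)); need(np.array([.556,.112,.083])+.019*Rt[:,2],Rt)
```

```text
W [([480, 61, 17, 24, 142], [490.1, 71.2]), ([476, 74, 21, 31, 139], [482.5, 92.9]), ([463, 150, 10, 24, 52], [467.8, 162.0]), ([248, 176, 24, 55, 1184], [259.4, 203.5]), ([284, 331, 17, 17, 183], [292.0, 340.2])]
S [([304, 87, 8, 10, 41], [308.3, 91.0]), ([313, 87, 6, 7, 21], [316.5, 89.3]), ([210, 191, 11, 13, 85], [214.7, 196.5]), ([295, 255, 20, 15, 145], [304.4, 262.0]), ([292, 323, 31, 30, 632], [307.2, 338.4])]
T [([492, 25, 14, 6, 62], [498.3, 27.1]), ([222, 221, 16, 7, 84], [229.7, 223.8])]
(np.float64(261.0614063993065), np.float64(201.82074807854949)) [0.4357 0.1912 0.262 ]
turn first, units (pi/4): [ 0.0004 -0.0013  0.0034] then shift units: [-0.0001 -0.0042  0.1331] raw m [ 0.0545 -0.0046 -0.0836]
```

View pics/w1.png

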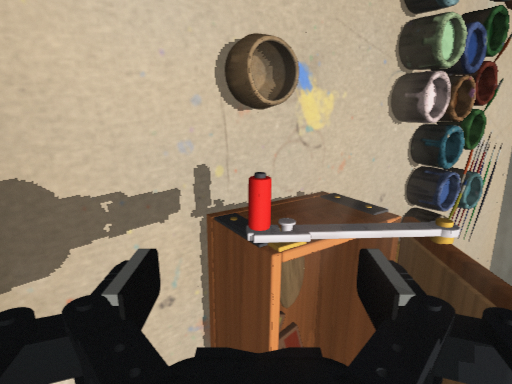

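The wrist view shows the peg centred at (259,203), against a prediction of (261,202), with the fingers clear on both sides. I'll advance and close.

>>> move_arm(
  motion=[
    [[0,-0.002,0.033],[0,0,0.003],1],
    [[0,-0.002,0.033],[0,0,0],1],
    [[0,0,0.033],[0,0,0],1],
    [[0,0,0.033],[0,0,0],1],
    [[0,0,0],[0,0,0],-1],
    [[0,0,0],[0,0,0],-1],
    [[0,0,0],[0,0,0],-1],
    [[0,0,0],[0,0,0],-1],
    [[0,0,0],[0,0,0],-1],
    [[0,0,0],[0,0,0],-1],
    [[0,0,0],[0,0,0],-1],
  ],
  newtons=30,
)

```text
clock: 4.05
position: [0.5659, 0.1115, 0.0672]
ee_rot: [0.702, 0.645, 0.204, 0.221]
ft_force: [0.3, 1.3, 0.2]
grip_width: 0.176
grasp_force: 29.3
```

Run:
```python
from h import *
o=manip.get_obs(); M=R.from_quat(o['ee_rot']).as_matrix(); g=o['position']-.019*M[:,2]; print(o['clock'],o['position'],g,o['grip_width']*85,o['grasp_force'],o['ft_force'])
B=R.from_euler('z',np.radians(-4.8)).as_matrix()
th=0.51-0  # peg direction below horizontal
n=14; a=np.linspace(-.51,1.02,n+1)  # elevation of stay toward front
p=np.c_[-.14*np.cos(a),0*a,.14*np.sin(a)]
d=np.diff(p,axis=0)@B.T@M/.75
print(np.round(d,4))
print('end',g+B@(p[-1]-p[0]))
```

```text
4.05 [0.5659 0.1115 0.0672] [0.555  0.1124 0.0827] 14.976263998878048 29.258122444152832 [0.2561 1.2566 0.2112]
[[ 0.      0.0032 -0.0201]
 [ 0.      0.0053 -0.0197]
 [ 0.      0.0075 -0.019 ]
 [ 0.      0.0095 -0.0181]
 [ 0.      0.0114 -0.0169]
 [ 0.      0.0132 -0.0156]
 [ 0.      0.0148 -0.014 ]
 [ 0.      0.0162 -0.0123]
 [ 0.      0.0175 -0.0105]
 [ 0.      0.0185 -0.0085]
 [ 0.      0.0193 -0.0065]
 [ 0.      0.0199 -0.0043]
 [ 0.      0.0203 -0.0021]
 [ 0.      0.0204  0.0001]]
end [0.6037 0.1083 0.2704]
```

>>> move_arm(
  motion=[
    [[0,0.0016,-0.01],[0,0,0],-1],
    [[0,0.0016,-0.01],[0,0,0],-1],
    [[0,0.0053,-0.0197],[0,0,0],-1],
    [[0,0.0075,-0.019],[0,0,0],-1],
    [[0,0,0],[0,0,0],-1],
  ],
)

```text
clock: 4.55
position: [0.55, 0.1129, 0.1107]
ee_rot: [0.702, 0.645, 0.204, 0.221]
ft_force: [-3.5, 2.0, -1.0]
grip_width: 0.17
grasp_force: 30.0
```

>>> move_arm(
  motion=[
    [[0,0.0095,-0.0181],[0,0,0],-1],
    [[0,0.0114,-0.0169],[0,0,0],-1],
    [[0,0.0132,-0.0156],[0,0,0],-1],
    [[0,0.0148,-0.014],[0,0,0],-1],
    [[0,0.0162,-0.0123],[0,0,0],-1],
    [[0,0.0175,-0.0105],[0,0,0],-1],
    [[0,0,0],[0,0,0],-1],
  ],
)

```text
clock: 5.25
position: [0.5637, 0.112, 0.2006]
ee_rot: [0.702, 0.645, 0.204, 0.221]
ft_force: [-17.8, 2.9, 10.2]
grip_width: 0.17
grasp_force: 32.0
```

The force points radially outward, so my arc is slightly inside the true circle. I'll back off outward.

>>> move_arm(
  motion=[
    [[0,-0.0025,-0.0047],[0,0,0],-1],
    [[0,0,0],[0,0,0],-1],
  ],
)

```text
clock: 5.45
position: [0.561, 0.1116, 0.2013]
ee_rot: [0.702, 0.645, 0.205, 0.221]
ft_force: [11.8, 1.8, -5.3]
grip_width: 0.171
grasp_force: 31.1
```

Run:
```python
from h import *
T=vision.camera('top'); S=vision.camera('scene')
for n,c,(x0,y0,x1,y1) in(('t',T,(200,140,380,260)),('s',S,(195,100,355,310))):
    im=c['pixels'][y0:y1,x0:x1,::-1]; cv2.imwrite(f'pics/m_{n}.png',cv2.resize(im,None,fx=2.2,fy=2.2,interpolation=cv2.INTER_CUBIC))
a=cv2.imread('pics/m_t.png');b=cv2.imread('pics/m_s.png'); h=max(len(a),len(b)); w=np.zeros((h,a.shape[1]+b.shape[1],3),np.uint8); w[:len(a),:a.shape[1]]=a; w[:len(b),a.shape[1]:]=b; cv2.imwrite('pics/m.png',w)
```

```text
(no output)
```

View pics/m.png

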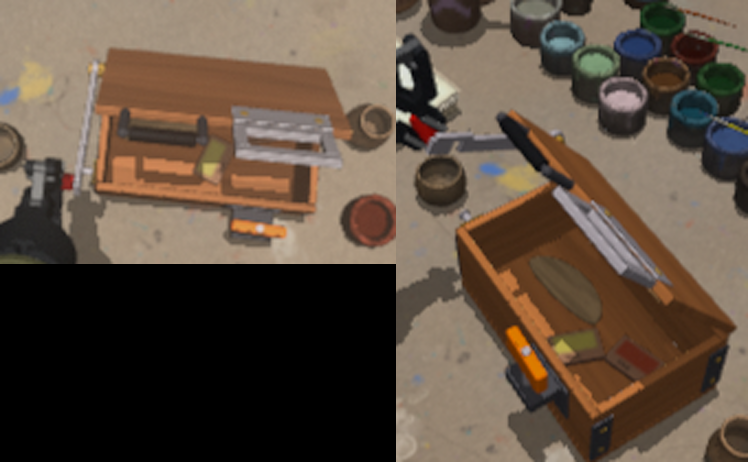

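The stay is off its pin and raised to about lid-mid height, and the lid is still open. I'll continue in short steps.

>>> move_arm(
  motion=[
    [[0,0.0009,0.0017],[0,0,0],-1],
    [[0,0.0185,-0.0085],[0,0,0],-1],
    [[0,0.0193,-0.0065],[0,0,0],-1],
    [[0,0,0],[0,0,0],-1],
  ],
)

```text
clock: 5.95
position: [0.5792, 0.1101, 0.2271]
ee_rot: [0.702, 0.645, 0.205, 0.221]
ft_force: [-1.2, 2.2, 2.4]
grip_width: 0.168
grasp_force: 32.4
```

>>> move_arm(
  motion=[
    [[0,0.0199,-0.0043],[0,0,0],-1],
    [[0,0.0203,-0.0021],[0,0,0],-1],
    [[0,0,0],[0,0,0],-1],
  ],
)

```text
clock: 6.25
position: [0.6007, 0.1081, 0.2472]
ee_rot: [0.702, 0.645, 0.204, 0.221]
ft_force: [-1.1, 2.1, 1.9]
grip_width: 0.17
grasp_force: 32.3
```

>>> move_arm(
  motion=[
    [[0,0.01,-0.0005],[0,0,0],-1],
    [[0,0.004,0],[0,0,0],-1],
    [[0,0,0],[0,0,0],-1],
  ],
)

```text
clock: 6.55
position: [0.6074, 0.1075, 0.2519]
ee_rot: [0.703, 0.646, 0.203, 0.22]
ft_force: [-2.6, 2.4, -0.2]
grip_width: 0.174
grasp_force: 32.4
```

Run:
```python
from h import *
o=manip.get_obs(); M=R.from_quat(o['ee_rot']).as_matrix(); g=o['position']-.019*M[:,2]; print(g)
B=R.from_euler('z',np.radians(-4.8)).as_matrix()
h=np.array([.619,-.046,0])+B@np.array([.075,0,.105]); 
d=B.T@(g-h); print('peg from hinge',d,np.hypot(d[0],d[2]),np.arctan2(d[2],-d[0]))
```

```text
[0.5966 0.1084 0.2675]
peg from hinge [-0.1102  0.152   0.1625] 0.1963617474300603 0.9746938829779908
```

>>> move_arm(
  motion=[
    [[0,0.004,0],[0,0,0],-1],
    [[0,0.002,0],[0,0,0],-1],
    [[0,0,0],[0,0,0],-1],
  ],
)

```text
clock: 6.85
position: [0.6112, 0.107, 0.2544]
ee_rot: [0.703, 0.645, 0.203, 0.22]
ft_force: [-3.3, 3.4, -4.6]
grip_width: 0.172
grasp_force: 32.1
```

>>> move_arm(
  motion=[
    [[0,0,0],[0,0,0],1],
    [[0,0,0],[0,0,0],1],
    [[0,0,0],[0,0,0],1],
    [[0,0,0],[0,0,0],1],
    [[0,0,-0.03],[0,0,0],1],
    [[0,0,-0.04],[0,0,0],1],
    [[0,0,-0.05],[0,0,0],1],
    [[0,0,0],[0,0,0],1],
  ],
)

```text
clock: 7.65
position: [0.5605, 0.1125, 0.3352]
ee_rot: [0.702, 0.645, 0.207, 0.222]
ft_force: [0.4, -0.1, 0.3]
grip_width: 0.998
grasp_force: 0.0
```

Run:
```python
from h import *
W=vision.camera('wrist'); S=vision.camera('scene'); T=vision.camera('top')
def red(c):
    m=cv2.inRange(cv2.cvtColor(c['pixels'],cv2.COLOR_RGB2HSV),(0,150,60),(8,255,255)); k,l,s,ce=cv2.connectedComponentsWithStats(m); return [(s[i].tolist(),ce[i].round(1).tolist()) for i in range(1,k) if s[i][4]>25]
print(red(W),red(S))
ims=[W['pixels'][:,:,::-1],S['pixels'][60:250,180:360,::-1]]
ims=[cv2.resize(i,(int(i.shape[1]*300/i.shape[0]),300)) for i in ims]; cv2.imwrite('pics/w2.png',np.hstack(ims))
print('proj handle',proj(W,np.array([.600,.0096,.257])),proj(S,np.array([.600,.0096,.257])))
o=manip.get_obs();print(o['position'],o['joint_pos'],o['ft_force'])
```

```text
[([360, 0, 12, 17, 81], [366.6, 8.8]), ([338, 140, 16, 20, 27], [344.6, 150.7]), ([239, 182, 23, 54, 1184], [250.0, 208.5]), ([177, 279, 19, 26, 279], [186.4, 291.3])] [([304, 87, 8, 10, 41], [308.3, 91.0]), ([221, 121, 13, 15, 104], [226.5, 127.8]), ([295, 255, 20, 15, 143], [304.3, 262.1]), ([292, 323, 31, 30, 631], [307.2, 338.5])]
proj handle (np.float64(251.09749593941729), np.float64(316.8240459555736)) (np.float64(257.33387518662687), np.float64(161.9114216450997))
[0.5605 0.111  0.3293] [-0.3961 -0.2196 -0.0496  1.9667  0.3694  0.8862 -0.6932] [-0.4108  0.1511 -0.1258]
```

View pics/w2.png

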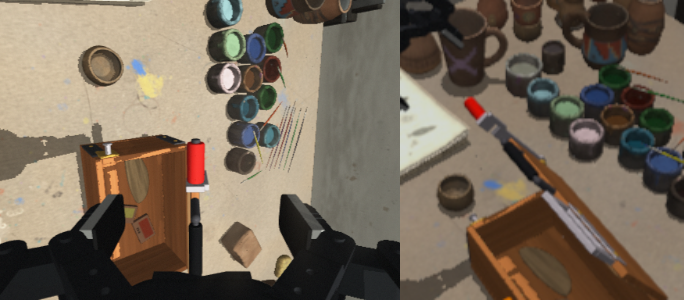

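The peg (250,208) and the handle (column 250) line up edge-on with the lid in the wrist view, so the stay is folded along the lid and the lid is still open. Next is the handle.

Run:
```python
from h import *
Rt=toolR(np.radians(-4.8),np.radians(35)); g=np.array([.600,.0096,.2575]); 
need(g-.07*Rt[:,2],Rt); need(g+.019*Rt[:,2],Rt)
```

```text
turn first, units (pi/4): [-0.0001 -0.0007 -0.0018] then shift units: [-0.1303 -0.0027  0.0216] raw m [-0.0006 -0.0981 -0.0144]
turn first, units (pi/4): [-0.0001 -0.0007 -0.0018] then shift units: [-0.1303 -0.0027  0.1403] raw m [ 0.0503 -0.1023 -0.0873]
```

>>> move_arm(
  motion=[
    [[-0.043,-0.001,0.007],[0,0,0],1],
    [[-0.043,-0.001,0.007],[0,0,0],1],
    [[-0.044,-0.001,0.007],[0,0,0],1],
    [[0,0,0],[0,0,0],1],
  ],
)

```text
clock: 8.2
position: [0.5589, 0.0083, 0.3128]
ee_rot: [0.705, 0.643, 0.202, 0.221]
ft_force: [0.1, 0.8, 1.3]
grip_width: 1.004
grasp_force: 0.0
```

Run:
```python
from h import *
W=vision.camera('wrist'); cv2.imwrite('pics/w3.png',W['pixels'][:,:,::-1])
print('proj handle',proj(W,np.array([.600,.0096,.2575])))
Rt=toolR(np.radians(-4.8),np.radians(35)); g=np.array([.600,.0096,.2575]); need(g+.019*Rt[:,2],Rt)
```

```text
proj handle (np.float64(261.26225508216015), np.float64(201.73397572592435))
turn first, units (pi/4): [-0.0034  0.0024 -0.0058] then shift units: [0.0028 0.0019 0.1176] raw m [ 0.0517 -0.0022 -0.0715]
```

View pics/w3.png

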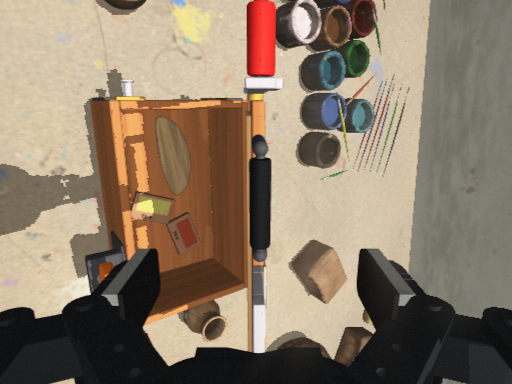

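The handle sits at (260,202), exactly as predicted. I'll advance and grip.

>>> move_arm(
  motion=[
    [[0.001,0.001,0.03],[-0.003,0.002,-0.006],1],
    [[0.001,0.001,0.03],[0,0,0],1],
    [[0,0,0.03],[0,0,0],1],
    [[0,0,0.027],[0,0,0],1],
    [[0,0,0],[0,0,0],-1],
    [[0,0,0],[0,0,0],-1],
    [[0,0,0],[0,0,0],-1],
    [[0,0,0],[0,0,0],-1],
    [[0,0,0],[0,0,0],-1],
    [[0,0,0],[0,0,0],-1],
    [[0,0,0],[0,0,0],-1],
  ],
)

```text
clock: 9.35
position: [0.6108, 0.0111, 0.2447]
ee_rot: [0.7, 0.647, 0.205, 0.222]
ft_force: [-5.6, -0.2, 3.6]
grip_width: 0.15
grasp_force: 29.2
```

Run:
```python
from h import *
o=manip.get_obs(); M=R.from_quat(o['ee_rot']).as_matrix(); g=o['position']-.019*M[:,2]; print(g,o['ft_force'],o['grip_width'])
B=R.from_euler('z',np.radians(-4.8)).as_matrix()
n=18; a=np.linspace(1.0,0.0,n+1)
p=np.c_[-.188*np.cos(a),0*a,.188*np.sin(a)]
print(np.round(np.diff(p,axis=0)@B.T@M/.75,4)); print(g+B@(p[-1]-p[0]))
```

```text
[0.5999 0.012  0.2602] [-5.6459 -0.1831  3.6253] 0.15012350368490812
[[ 0.     -0.0139 -0.0002]
 [ 0.     -0.0139  0.0006]
 [ 0.     -0.0139  0.0013]
 [ 0.     -0.0138  0.0021]
 [ 0.     -0.0136  0.0029]
 [ 0.     -0.0134  0.0036]
 [ 0.     -0.0132  0.0044]
 [ 0.     -0.013   0.0051]
 [ 0.     -0.0127  0.0058]
 [ 0.     -0.0123  0.0065]
 [ 0.     -0.0119  0.0072]
 [ 0.     -0.0115  0.0078]
 [ 0.     -0.0111  0.0084]
 [ 0.     -0.0106  0.0091]
 [ 0.     -0.0101  0.0096]
 [ 0.     -0.0095  0.0102]
 [-0.     -0.0089  0.0107]
 [-0.     -0.0083  0.0112]]
[0.5138 0.0192 0.102 ]
```

>>> move_arm(
  motion=[
    [[0,-0.0139,-0.0002],[0,0,0],-1],
    [[0,-0.0139,0.0006],[0,0,0],-1],
    [[0,-0.0139,0.0013],[0,0,0],-1],
    [[0,-0.0138,0.0021],[0,0,0],-1],
    [[0,-0.0136,0.0029],[0,0,0],-1],
    [[0,0,0],[0,0,0],-1],
  ],
)

```text
clock: 9.95
position: [0.5707, 0.0149, 0.2117]
ee_rot: [0.7, 0.647, 0.206, 0.222]
ft_force: [-28.6, 2.4, 23.5]
grip_width: 0.151
grasp_force: 32.8
```

>>> move_arm(
  motion=[
    [[0,-0.0013,-0.005],[0,0,0],-1],
    [[0,0,0],[0,0,0],-1],
  ],
)

```text
clock: 10.15
position: [0.5686, 0.0149, 0.2126]
ee_rot: [0.7, 0.647, 0.206, 0.222]
ft_force: [10.9, 3.3, -7.3]
grip_width: 0.147
grasp_force: 31.9
```

```bash
cat > arc.py <<'E'
from h import *
import sys
a0,n,st=float(sys.argv[1]),int(sys.argv[2]),float(sys.argv[3])
o=manip.get_obs(); M=R.from_quat(o['ee_rot']).as_matrix(); g=o['position']-.019*M[:,2]; print(g)
B=R.from_euler('z',np.radians(-4.8)).as_matrix(); a=a0-st*np.arange(n+1)
p=np.c_[-.188*np.cos(a),0*a,.188*np.sin(a)]; print(np.round(np.diff(p,axis=0)@B.T@M/.75,4))
f=o['ft_force']; r=B@np.array([-np.cos(a0),0,np.sin(a0)]); t=B@np.array([-np.sin(a0),0,-np.cos(a0)]); print('radial out',f@r,'tang down',f@t,'1mm out units',M.T@r*.001/.75)
E
python3 arc.py .745 6 .055
```

```text
[0.5577 0.0158 0.2281]
[[ 0.     -0.0134  0.0033]
 [ 0.     -0.0132  0.004 ]
 [ 0.     -0.013   0.0047]
 [ 0.     -0.0127  0.0054]
 [ 0.     -0.0124  0.0061]
 [ 0.     -0.012   0.0068]]
radial out -12.70428157713264 tang down -1.8105329186538857 1mm out units [ 0.     -0.0003 -0.0013]
```

>>> move_arm(
  motion=[
    [[0,-0.013,0.0048],[0,0,0],-1],
    [[0,-0.0132,0.004],[0,0,0],-1],
    [[0,-0.013,0.0047],[0,0,0],-1],
    [[0,0,0],[0,0,0],-1],
  ],
)

```text
clock: 10.55
position: [0.5487, 0.0168, 0.1864]
ee_rot: [0.7, 0.647, 0.204, 0.221]
ft_force: [-10.3, 5.6, 3.5]
grip_width: 0.148
grasp_force: 33.8
```

```bash
python3 arc.py .58 6 .055
```

```text
[0.5379 0.0176 0.2019]
[[ 0.     -0.0127  0.0055]
 [ 0.     -0.0123  0.0061]
 [ 0.     -0.012   0.0068]
 [ 0.     -0.0116  0.0075]
 [ 0.     -0.0112  0.0081]
 [ 0.     -0.0107  0.0087]]
radial out 10.866762549807715 tang down 2.990378212430943 1mm out units [ 0.     -0.0005 -0.0012]
```

>>> move_arm(
  motion=[
    [[0.001,-0.0132,0.0045],[0,0,0],-1],
    [[0,-0.0125,0.0059],[0,0,0],-1],
    [[0,-0.012,0.0066],[0,0,0],-1],
    [[0,0,0],[0,0,0],-1],
  ],
)

```text
clock: 10.95
position: [0.5337, 0.0181, 0.159]
ee_rot: [0.7, 0.647, 0.204, 0.221]
ft_force: [8.2, 4.4, -10.7]
grip_width: 0.153
grasp_force: 31.8
```

```bash
python3 arc.py .415 8 .055
```

```text
[0.5229 0.019  0.1745]
[[ 0.     -0.0116  0.0075]
 [ 0.     -0.0112  0.0081]
 [ 0.     -0.0107  0.0087]
 [ 0.     -0.0102  0.0093]
 [ 0.     -0.0097  0.0098]
 [ 0.     -0.0091  0.0103]
 [ 0.     -0.0085  0.0108]
 [ 0.     -0.0079  0.0113]]
radial out -11.415254341674046 tang down 6.649718609264907 1mm out units [ 0.     -0.0007 -0.0011]
```

>>> move_arm(
  motion=[
    [[0,-0.0109,0.0086],[0,0,0],-1],
    [[0,-0.0112,0.0081],[0,0,0],-1],
    [[0,-0.0107,0.0087],[0,0,0],-1],
    [[0,0,0],[0,0,0],-1],
  ],
)

```text
clock: 11.35
position: [0.5237, 0.0191, 0.1284]
ee_rot: [0.7, 0.648, 0.203, 0.22]
ft_force: [0.2, 6.9, -6.3]
grip_width: 0.147
grasp_force: 32.6
```

```bash
python3 arc.py .25 6 .05
```

```text
[0.5129 0.0199 0.144 ]
[[ 0.     -0.0093  0.0084]
 [ 0.     -0.0089  0.0089]
 [ 0.     -0.0084  0.0093]
 [ 0.     -0.0079  0.0097]
 [ 0.     -0.0074  0.0101]
 [ 0.     -0.0069  0.0105]]
radial out -1.1861586343481672 tang down 6.222669594375693 1mm out units [ 0.     -0.0009 -0.001 ]
```

>>> move_arm(
  motion=[
    [[0.001,-0.0093,0.0084],[0,0,0],-1],
    [[0,-0.0089,0.0089],[0,0,0],-1],
    [[0,-0.0084,0.0093],[0,0,0],-1],
    [[0,0,0],[0,0,0],-1],
  ],
)

```text
clock: 11.75
position: [0.5193, 0.0195, 0.101]
ee_rot: [0.701, 0.647, 0.203, 0.221]
ft_force: [-1.0, 4.8, -6.3]
grip_width: 0.156
grasp_force: 32.6
```

```bash
python3 arc.py .09 4 .03
```

```text
[0.5084 0.0204 0.1166]
[[ 0.     -0.0048  0.0058]
 [ 0.     -0.0046  0.006 ]
 [ 0.     -0.0044  0.0061]
 [ 0.     -0.0042  0.0062]]
radial out 0.7885143338734569 tang down 6.397502020534806 1mm out units [ 0.     -0.001  -0.0009]
```

>>> move_arm(
  motion=[
    [[0,-0.0048,0.0058],[0,0,0],-1],
    [[0,-0.0042,0.0055],[0,0,0],-1],
    [[0,0,0],[0,0,0],-1],
  ],
)

```text
clock: 12.05
position: [0.5186, 0.0196, 0.0907]
ee_rot: [0.701, 0.647, 0.203, 0.221]
ft_force: [-1.9, 4.3, -6.9]
grip_width: 0.15
grasp_force: 32.8
```

>>> move_arm(
  motion=[
    [[0,-0.0022,0.003],[0,0,0],-1],
    [[0,-0.0022,0.003],[0,0,0],-1],
    [[0,0,0],[0,0,0],-1],
  ],
)

```text
clock: 12.35
position: [0.5197, 0.0196, 0.0876]
ee_rot: [0.7, 0.647, 0.204, 0.222]
ft_force: [-29.1, 1.9, 27.2]
grip_width: 0.15
grasp_force: 37.3
```

>>> move_arm(
  motion=[
    [[0,-0.0025,-0.0025],[0,0,0],-1],
    [[0,0,0],[0,0,0],-1],
  ],
)

```text
clock: 12.55
position: [0.5192, 0.0196, 0.0893]
ee_rot: [0.7, 0.646, 0.206, 0.223]
ft_force: [5.4, -1.4, 2.4]
grip_width: 0.15
grasp_force: 33.5
```

>>> move_arm(
  motion=[
    [[0,0,0],[0,0,0],-0.48],
    [[0,0,0],[0,0,0],-0.48],
    [[0,0,0],[0,0,0],-0.48],
    [[0,0,-0.01],[0,0,0],-0.48],
    [[0,0,-0.03],[0,0,0],-0.48],
    [[0,0,-0.05],[0,0,0],-0.48],
    [[0,0,-0.05],[0,0,0],-0.48],
    [[0,0,0],[0,0,0],-0.48],
  ],
)

```text
clock: 13.35
position: [0.4676, 0.0222, 0.1658]
ee_rot: [0.702, 0.644, 0.207, 0.224]
ft_force: [0.6, -0.7, 0.9]
grip_width: 0.263
grasp_force: 0.0
```

Run:
```python
from h import *
S=vision.camera('scene'); T=vision.camera('top')
ims=[T['pixels'][140:260,195:395,::-1],S['pixels'][110:310,180:360,::-1]]
ims=[cv2.resize(i,(int(i.shape[1]*380/i.shape[0]),380),interpolation=cv2.INTER_CUBIC)[:,:460 if k else 634] for k,i in enumerate(ims)]; 
im=np.hstack(ims); f=800/im.shape[1]; cv2.imwrite('pics/s4.png',cv2.resize(im,None,fx=f,fy=f)); print(im.shape,f)
for n,c in(('S',S),('T',T)):
    m=cv2.inRange(cv2.cvtColor(c['pixels'],cv2.COLOR_RGB2HSV),(9,180,130),(20,255,255)); k,l,s,ce=cv2.connectedComponentsWithStats(m); print(n,[(s[i].tolist(),ce[i].round(1).tolist()) for i in range(1,k) if s[i][4]>15])
```

```text
(380, 975, 3) 0.8205128205128205
S [([326, 226, 13, 14, 20], [332.5, 233.0]), ([245, 249, 18, 24, 130], [253.8, 260.7])]
T []
```

View pics/s4.png

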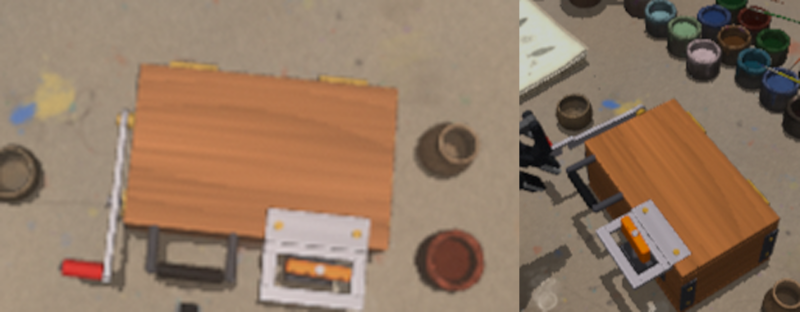

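The lid is down flat, the stay lies parallel to its side, and the orange latch stands through the tongue's slot at (318,268). The bystanders haven't moved. Now the latch.

Run:
```python
from h import *
S=vision.camera('scene'); T=vision.camera('top'); W=vision.camera('wrist')
f=300/120*0
P=lambda x,y:(195+x/.8205/(380/120),140+y/.8205/(380/120))
L=onz(T,*P(319,269),.14); print('latch top view',L); print(tri(S,(253.8,260.7),T,P(319,269)))
m=cv2.inRange(cv2.cvtColor(S['pixels'],cv2.COLOR_RGB2HSV),(0,150,60),(8,255,255)); k,l,s,ce=cv2.connectedComponentsWithStats(m); q=[ce[i] for i in range(1,k) if s[i][4]>10 and 180<ce[i][0]<240]; print(q)
pt=P(83,269)
if q: print('peg',tri(S,q[0],T,pt))
o=manip.get_obs(); print(o['joint_pos'])
Rt=toolR(np.radians(-5.2),0)
need(np.array([.510,-.092,.20]),Rt); need(np.array([.510,-.092,.116]),Rt)
```

```text
latch top view [ 0.5106 -0.0924  0.14  ]
(array([ 0.5106, -0.0932,  0.135 ]), np.float64(4.234816501675196e-05))
[]
[ 0.215  -0.3579 -0.4402  2.4167  0.0788  0.4676 -0.3893]
turn first, units (pi/4): [ 0.779  -0.005   0.0085] then shift units: [-0.1466  0.0709 -0.0527] raw m [ 0.043  -0.1143  0.0395]
turn first, units (pi/4): [ 0.779  -0.005   0.0085] then shift units: [-0.1466  0.0709  0.0593] raw m [ 0.043  -0.1143 -0.0445]
```

>>> move_arm(
  motion=[
    [[0,0.03,-0.015],[0,0,0],-0.3],
    [[0,0.03,-0.015],[0.06,0,0],-0.1],
    [[0,0.015,-0.01],[0.12,0,0],-0.1],
    [[0,0,0],[0.15,0,0],-0.1],
    [[0,0,0],[0.15,0,0],-0.1],
    [[0,0,0],[0.15,-0.005,0.008],-0.1],
    [[0,0,0],[0.149,0,0],-0.1],
    [[0,0,0],[0,0,0],-0.1],
  ],
)

```text
clock: 14.4
position: [0.4975, 0.0194, 0.2152]
ee_rot: [0.739, 0.674, -0.003, -0.002]
ft_force: [0.4, -0.5, 0.1]
grip_width: 0.451
grasp_force: 0.0
```

Run:
```python
from h import *
o=manip.get_obs(); print(o['clock'],o['joint_pos'],o['position'],o['grip_width'])
Rt=toolR(np.radians(-5.2),0)
need(np.array([.5105,-.0925,.18]),Rt)
```

```text
14.4 [ 0.1853  0.0866 -0.3319  1.792   0.0293  1.2742 -0.2454] [0.4975 0.0194 0.2152] 0.4514682375639481
turn first, units (pi/4): [-0.0079  0.0017 -0.0005] then shift units: [-0.1471  0.0307  0.0469] raw m [ 0.013  -0.1119 -0.0352]
```

>>> move_arm(
  motion=[
    [[-0.049,0.01,0.0],[-0.008,0.002,0],-0.1],
    [[-0.049,0.01,0.015],[0,0,0],-0.1],
    [[-0.049,0.01,0.03],[0,0,0],-0.1],
    [[0,0,0],[0,0,0],-0.1],
  ],
)

```text
clock: 14.8
position: [0.5069, -0.0974, 0.1806]
ee_rot: [0.741, 0.672, 0.001, 0.002]
ft_force: [-0.9, -0.1, 0.4]
grip_width: 0.451
grasp_force: 0.0
```

Run:
```python
from h import *
W=vision.camera('wrist'); 
m=cv2.inRange(cv2.cvtColor(W['pixels'],cv2.COLOR_RGB2HSV),(8,170,120),(20,255,255)); k,l,s,ce=cv2.connectedComponentsWithStats(m); print([(s[i].tolist(),ce[i].round(1).tolist()) for i in range(1,k) if s[i][4]>60])
print(proj(W,np.array([.5105,-.0925,.14])),proj(W,np.array([.5105,-.0925,.126])))
cv2.imwrite('pics/w5.png',W['pixels'][:,:,::-1])
need(np.array([.5105,-.0925,.116]),toolR(np.radians(-5.2),0))
```

```text
[([253, 166, 24, 91, 1566], [263.7, 210.3])]
(np.float64(262.4371532247751), np.float64(215.83973614118688)) (np.float64(262.0651956998543), np.float64(208.168427817355))
turn first, units (pi/4): [ 0.0067  0.0009 -0.0048] then shift units: [0.0027 0.0037 0.088 ] raw m [ 0.0029  0.0018 -0.066 ]
```

View pics/w5.png

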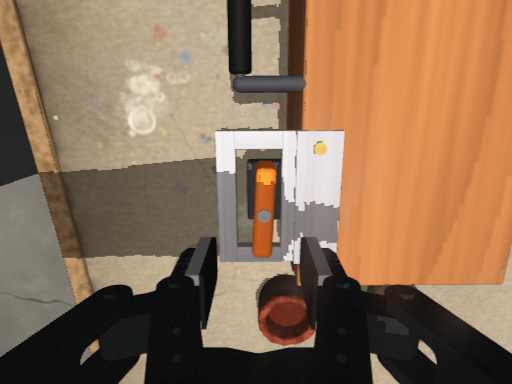

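The latch screw is at (264,216), against a prediction of (262,216), and it lies between the fingers. I'll descend and grip.

>>> move_arm(
  motion=[
    [[0.003,0.005,0.025],[0.006,0,-0.005],-0.1],
    [[0,0,0.03],[0,0,0],-0.1],
    [[0,0,0.031],[0,0,0],-0.1],
    [[0,0,0],[0,0,0],-1],
    [[0,0,0],[0,0,0],-1],
    [[0,0,0],[0,0,0],-1],
    [[0,0,0],[0,0,0],-1],
    [[0,0,0],[0,0,0],-1],
  ],
  newtons=40,
)

```text
clock: 15.65
position: [0.5117, -0.089, 0.1202]
ee_rot: [0.737, 0.676, 0.0, -0.0]
ft_force: [-5.1, 2.4, -5.7]
grip_width: 0.132
grasp_force: 42.9
```

>>> move_arm(
  motion=[
    [[0,0,0],[0,0,0],-0.4],
    [[0,0,0],[0,0,0],-0.4],
    [[-0.0045,0,0.003],[0,0,0],-0.4],
    [[0,0,0],[0,0,0],-0.4],
    [[0,0,0],[0,0,0],-1],
    [[0,0,0],[0,0,0],-1],
    [[0,0,0],[0,0,0],-1],
    [[0,0,0],[0,0,0],-1],
  ],
)

```text
clock: 16.45
position: [0.5113, -0.0936, 0.1183]
ee_rot: [0.737, 0.675, 0.0, -0.0]
ft_force: [-12.1, 1.4, 11.8]
grip_width: 0.129
grasp_force: 40.1
```

>>> move_arm(
  motion=[
    [[0,-0.0015,-0.002],[0,0,0],-1],
    [[0,0,0],[0,0,0.05],-1],
    [[0,0,0],[0,0,0.1],-1],
    [[0,0,0],[0,0,0],-1],
  ],
)

```text
clock: 16.85
position: [0.5109, -0.0935, 0.1185]
ee_rot: [0.776, 0.631, 0.001, 0.0]
ft_force: [-2.5, -0.6, -8.4]
grip_width: 0.13
grasp_force: 40.9
```

>>> move_arm(
  motion=[
    [[0,0,0],[0,0,0.17],-1],
    [[0,0,0],[0,0,0.17],-1],
    [[0,0,0],[0,0,0.17],-1],
    [[0,0,0],[0,0,0.17],-1],
    [[0,0,0],[0,0,0.17],-1],
    [[0,0,0],[0,0,0],-1],
  ],
)

```text
clock: 17.45
position: [0.5107, -0.0935, 0.1186]
ee_rot: [0.94, 0.342, 0.0, -0.0]
ft_force: [-4.2, -1.0, -8.6]
grip_width: 0.132
grasp_force: 40.8
```

>>> move_arm(
  motion=[
    [[0,0,0],[0,0,0.17],-1],
    [[0,0,0],[0,0,0.17],-1],
    [[0,0,0],[0,0,0.17],-1],
    [[0,0,0],[0,0,0.17],-1],
    [[0,0,0],[0,0,0.17],-1],
    [[0,0,0],[0,0,0.12],-1],
    [[0,0,0],[0,0,0],-1],
  ],
)

```text
clock: 18.15
position: [0.5106, -0.0932, 0.1186]
ee_rot: [1.0, -0.03, 0.0, -0.0]
ft_force: [-5.4, 0.3, -8.8]
grip_width: 0.132
grasp_force: 40.8
```

Run:
```python
from h import *
o=manip.get_obs(); M=R.from_quat(o['ee_rot']).as_matrix(); print(o['clock'],np.degrees(np.arctan2(M[1,0],M[0,0])),o['torque'],o['joint_pos'],o['ft_force'])
```

```text
18.15 -3.4219539782673403 [-0.0866  1.2469 -0.0438] [ 0.1649  0.1999 -0.0795  1.8737  0.0171  1.0683 -1.5518] [-5.4084  0.2822 -8.7506]
```

>>> move_arm(
  motion=[
    [[0,0,0],[0,0,0],-0.3],
    [[0,0,0],[0,0,0],-0.3],
    [[0,0,0],[0,0,0],-0.3],
    [[0,0,0],[0,0,0],-0.3],
    [[0,0,-0.02],[0,0,0],-0.3],
    [[0,0,-0.05],[0,0,0],-0.3],
    [[0,0,-0.06],[0,0,0],-0.3],
    [[0,-0.05,-0.03],[0,0,0],-0.3],
    [[0,0.0,0],[0,0,0],-0.3],
  ],
)

```text
clock: 19.05
position: [0.5162, -0.0513, 0.2439]
ee_rot: [1.0, -0.028, 0.005, -0.001]
ft_force: [1.1, 0.4, -0.1]
grip_width: 0.351
grasp_force: 0.0
```

Run:
```python
from h import *
W=vision.camera('wrist'); S=vision.camera('scene'); T=vision.camera('top')
a=S['pixels'][100:300,170:360,::-1]; b=T['pixels'][140:260,195:395,::-1]
r=lambda i,h:cv2.resize(i,(int(i.shape[1]*h/i.shape[0]),h),interpolation=cv2.INTER_CUBIC)
cv2.imwrite('pics/f.png',np.hstack([r(a,250),r(b,250)[:,:]])[:, :800])
def red(c,box):
    m=cv2.inRange(cv2.cvtColor(c['pixels'],cv2.COLOR_RGB2HSV),(0,150,60),(8,255,255)); k,l,s,ce=cv2.connectedComponentsWithStats(m); return [ce[i] for i in range(1,k) if s[i][4]>20 and box[0]<ce[i][0]<box[1] and box[2]<ce[i][1]<box[3]]
s,t=red(S,(180,250,120,230)),red(T,(200,250,200,260)); print(s,t)
if s and t: print(tri(S,s[0],T,t[0]))
print(manip.get_obs()['ft_force'])
```

```text
[array([194.506 , 199.2651])] [array([226.4624, 243.2796])]
(array([0.5086, 0.1153, 0.1108]), np.float64(0.0007028671055658857))
[-0.6202 -0.6033 -0.6207]
```

View pics/f.png

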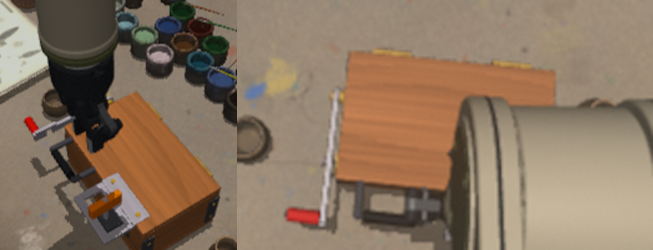

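The latch now lies across the slot at (105,203), the lid is down, and the peg measures z ≈ 0.105, so the stay is folded. The robot is clear of everything.

```bash
python3 -c "
from workcell import order
print(order.hand_in())"
```

```text
the job is handed in; nothing more can be done
None
```

The job is handed in: stay folded, lid down, latch turned about 1.55 rad, arm clear and bystanders not touched, all at about 19 s of the 59 s; hand-in returned no verdict.

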